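# Gather the dusty end plugs in the sieve corner over the suction box

## Task

First turn the red lever of the dust-suction valve to half open, 45 degrees, over the yellow mark, and let go of it. Then lift the blue tote by its handle and tilt it so that all five loose clay plugs slide together into its yellow sieve corner, with that corner over the grille of the suction box and clear of it. Finish while still holding the tote tilted there, steady, with the plugs in the corner; spill none, and leave the tube block, glue bottle and brush alone.

Things in the scene. Friction and masses are not known exactly. Their poses are not given: they have to be found in the camera images.
- extractor: fixed dust-suction unit: a grey box 200 x 200 x 50 mm with a square grille 180 mm wide on top, and a steel pipe (34 mm thick) leaving its -y side at 30 mm height to the edge of the bench, with a brass ball valve on it. Origin: centre of the box's underside, on the bench; z up. The pipe runs along its -y axis
- grille (a point): centre of the grille, on the box's top, 51 mm above the bench; the grille reaches 90 mm from it along the extractor's x and y axes either way
- valve (a joint): angle of the valve lever about its vertical axis, rad: 0 is closed (lever along the extractor's +x axis), it grows counter-clockwise seen from above, 1.571 is fully open (lever along +y). Half open is 0.785. A stiff lever: needs about 0.12 N m, stays where it is left. A yellow mark on the white dial under the lever (46 mm radius, 27 to 24 mm below the lever's mid-height) shows half open
- valve_axis (a point): point on the lever's turning axis, at the lever's mid-height, 95 mm above the bench, 170 mm from the box's centre along the extractor's -y
- valve_grip (a point): middle of the lever's red grip, 65 mm out from the turning axis; the grip is 60 mm long (32 to 92 mm from the axis), 14 mm wide and 20 mm high; nothing but the dial stands under it or beside it
- tote: blue tote 200 x 150 mm (its x, y), walls 45 mm high and 5 mm thick, about 0.35 kg (plugs apart), with a bridge handle over its middle along its y axis. Origin: centre of its underside; z up out of its mouth. Its yellow sieve corner is the one at +x, +y; the yellow, perforated patch of floor there measures 80 x 80 mm. It holds five loose plugs
- tote_grip (a point): middle of the tote's handle, straight above its centre, 78 mm above its underside; the black bar is 14 mm wide (tote x), 24 mm high, 162 mm long (tote y), its underside 21 mm above the rim; steel legs at its two ends
- tote_in (a point): centre of the tote's inner floor, 5 mm above its underside
- tote_corner (a point): inner floor corner of the yellow sieve corner: 95 mm along the tote's +x, 70 mm along its +y, 5 mm above its underside
- plug0_center (a point): centre of loose terracotta-coloured clay plug 0: a disc 24 mm across, 14 mm high, 14 g, lying flat in the tote; glazed, on the tote floor it begins to slide at about 7 degrees of tilt
- plug1_center (a point): centre of loose terracotta-coloured clay plug 1: a disc 24 mm across, 14 mm high, 14 g, lying flat in the tote; glazed, on the tote floor it begins to slide at about 7 degrees of tilt
- plug2_center (a point): centre of loose terracotta-coloured clay plug 2: a disc 24 mm across, 14 mm high, 14 g, lying flat in the tote; glazed, on the tote floor it begins to slide at about 7 degrees of tilt
- plug3_center (a point): centre of loose terracotta-coloured clay plug 3: a disc 24 mm across, 14 mm high, 14 g, lying flat in the tote; glazed, on the tote floor it begins to slide at about 7 degrees of tilt
- plug4_center (a point): centre of loose terracotta-coloured clay plug 4: a disc 24 mm across, 14 mm high, 14 g, lying flat in the tote; glazed, on the tote floor it begins to slide at about 7 degrees of tilt
- tube_block: bystander: red and yellow hexagonal block of firework tubes, 150 mm across, 66 mm high; origin: centre of its underside
- glue_bottle: bystander: white squeeze bottle, 58 mm across, 165 mm high; origin: centre of its underside
- brush: bystander: hand brush lying on the bench to the left, along its x axis; origin: under its middle
There are look-alikes about, which are no part of the job. Of the things that look like the tote, take the one that is farthest from the robot's base at the start.

How it is judged (in metres and radians):
On the way, in this order (a step that is already met when the one before it is completed fails the run):
1. the valve lever is half open (45 degrees, within 8) and let go of (value of joint valve between 0.645 and 0.925 rad and contact force between the fingers and extractor below 0.5 N), for 0.3 s.
2. the tote is lifted clear of the bench in the gripper (contact force between the fingers and tote above 1 N and height (world z) of tote above 0.03 m), for 0.2 s.
At the end, for the whole second after the job is handed in: Valve 45 deg open, within 8; gripper holds the tote steady (under 30 mm/s), tilted 11.5 to 50 deg, its yellow corner over the 180 mm grille and at least 19 mm above it, touching nothing else; all five plug centres within 100 mm of that corner's tip (all of step 1 and contact force between the fingers and tote above 1 N and angle between tote's own z axis and vertical between 0.2 and 0.87 rad and linear speed of tote below 0.03 m/s and height (world z) of tote_corner above 0.07 m and x of tote_corner in the frame of extractor between -0.09 and 0.09 m and y of tote_corner in the frame of extractor between -0.09 and 0.09 m and contact force between tote and extractor below 0.2 N and contact force between tote and tube_block below 0.2 N and contact force between tote and glue_bottle below 0.2 N and contact force between tote and brush below 0.2 N and distance between each of plug0_center, plug1_center, plug2_center, plug3_center, plug4_center and tote_corner below 0.1 m); the arm keeps its last pose, push and grip.
It fails at once if a plug is spilled from the tote (distance between any of plug0_center, plug1_center, plug2_center, plug3_center, plug4_center and tote_in above 0.15 m).
It fails at once if a bystander is moved more than 30 mm (distance of any of tube_block, glue_bottle, brush from where it was at the start of the episode above 0.03 m).
It also fails if it takes over 70 s, if anything falls off the work surface, if the arm or the gripper's body presses on something with over 40 N, if the wrist force passes 120 N, or if a joint passes its speed limit or range.

## Robot

A 6-joint arm with a two-finger parallel gripper is mounted at the origin on the work surface. World frame = base frame: x ahead of the robot, y to its left, z up, the work surface at z = 0. Lengths are in mm, angles in degrees, forces in N, time in s.
With the tool pointing down it reaches from about 325 to 900 mm from the base axis. Payload 6.1 kg.
Tool frame: the origin (TCP) lies midway between the tips of the shut fingers; the grasp point (between the pads) lies 19 mm behind it; z points along the fingers, y is the line along which they close (so a half turn about z gives the same grasp; the last joint's range is limited). The gripper opens to 87 mm and grips with 3 to 60 N. Pads are 19 mm wide; open, the fingers measure 117 mm over their backs; the gripper's body (75 mm by 190 mm) begins 51 mm behind the grasp point.
Start: joints at [-83.543, 12.628, 87.462, -0, 79.91, -7.225], TCP at [147.829, -607.258, 222.538] pointing down, gripper open.
Joint ranges: [-170.65, 170.65], [-52.31, 119.04], [5.05, 147.46], [-71.25, 251.25], [11.57, 151.72], [-153.62, 153.62]. Speed limits (degrees/s): [147.25, 147.25, 172.46, 180, 180, 180].

## Interface

Orientations are given as a 3x3 rotation matrix whose columns are the frame's x, y, z axes.
In Python, from cell import status, capture, calibration, hand_in gives the robot as it stands. The module is installed in compiled form; this text tells all that it offers.
- The arm moves only by the tool drive_tool, never from a script. Its argument "commands" is a list of rows, each an object with "gripper": the closure in counts, from 0 (fully open) to 255 (shut); "dp": the shift along the world's x, y, z in mm, a list of three; "yaw": the turn about the world's z in degrees. A call has 1 to 20 rows; each row shifts and turns the commanded pose from where the row before left it; what a row does not reach is not made up. A row lasts 1/10 s, in which the tool goes at most 50 mm and 8.59 degrees, less where a joint would pass 70% of its speed; a pose out of reach is approached as far as the arm can. A call is refused whole if a number of a shift passes 50 or a number of a turn 8.59, either way. A call with a gripper value outside its range is refused whole. The fingers move at their own pace and stop on an object; "squeeze" is the grip in N (left out, the last holds). Time passes only in rows, so rows that do not move let the fingers close. It gives the time, the measured TCP pose, the force, the opening and the grip force at its end, in the units of the state.
- status.sense(): the state, without advancing time (a new reading comes with each control period).
- capture(name): name is "scene" or "top" or "wrist"; returns (picture, depth): 400x640x3 uint8, blue, green, red; 400x640 float32, mm along the optical axis (not along the pixel's ray), 0 where there is no reading.
- calibration(name): a dict with "fx", "fy", "cx", "cy" (pixels), "origin" and "attitude" of the camera in the world; the wrist camera has in their place "mount" (4x4, takes a point from camera to tool coordinates, whose origin is the TCP and whose axes are the flange's). Camera axes: x right, y down, z forward; pixel columns grow to the right and rows downward; lengths in mm; the calibration is good to about 2 mm. A picture is of the moment at which its call begins: read the wrist's pose just before it. calibration takes no time and is no camera call.
- hand_in(): hands the job in; it is judged then, once.
The state is a dict: "t": time; "joints": joint angles; "dq": joint speeds; "joint_torque": joint torques, N m; "position": TCP position; "tcp_rot": TCP orientation; "wrist_force": force on the tool from outside, world axes, zero at the start; "wrist_torque": the same for the moment, N m; "grip_width": finger opening in mm; "gripper_force": force on a finger pad.
Only numpy, scipy, OpenCV 4.12 (cv2) and the standard library are available. Lean on these libraries where they do the work, as an engineer would, in place of code of your own. Each camera call takes 0.05 s, during which the arm holds its last target. There are 200 camera calls.

## Working session

There is one attempt and no reset: what is moved stays moved. The work goes in short steps, Python scripts to look and compute and a tool call to move; the robot and the scene stay as the last step left them, time stands still between calls to the robot, and variables do not carry over. Pictures are saved under pics/ and viewed, at most 10 in all, crops included, and the job is handed in when it is done.

Besides the shell and the picture viewer there is one more tool, called as a command line: name --argument value ..., lists and objects as JSON in quotes. drive_tool: Moves the arm, as the interface text tells. Its arguments: {"type":"object","properties":{"commands":{"type":"array"},"squeeze":{"type":"number"}},"required":["commands"]}

```bash
mkdir -p pics; cat >h.py <<'E'
import numpy as np,cv2
from cell import status,capture,calibration
def cam(n):
    s=status.sense(); c=calibration(n)
    if n=='wrist':
        T=np.eye(4);T[:3,:3]=s['tcp_rot'];T[:3,3]=s['position'];M=T@np.array(c['mount']);R,o=M[:3,:3],M[:3,3]
    else: R,o=np.array(c['attitude']),np.array(c['origin'])
    im,d=capture(n); return im,d,c,R,o
def pt(v,uv,z):
    im,d,c,R,o=v;r=R@np.array([(uv[0]-c['cx'])/c['fx'],(uv[1]-c['cy'])/c['fy'],1]);return o+r*(z-o[2])/r[2]
def cloud(v):
    im,d,c,R,o=v;y,x=np.mgrid[:d.shape[0],:d.shape[1]]
    return np.stack([(x-c['cx'])/c['fx']*d,(y-c['cy'])/c['fy']*d,d],-1)@R.T+o
def blobs(v,lo,hi,amin=60):
    hsv=cv2.cvtColor(v[0],cv2.COLOR_BGR2HSV);m=cv2.inRange(hsv,np.array(lo),np.array(hi))
    cs,_=cv2.findContours(m,cv2.RETR_EXTERNAL,cv2.CHAIN_APPROX_NONE);return m,[c for c in cs if cv2.contourArea(c)>amin]
E
python3 - <<'E'
from h import *
for n in('top','scene'):
    v=cam(n);cv2.imwrite(f'pics/{n}0.png',v[0]);np.savez(f'{n}0.npz',im=v[0],d=v[1]);print(n,v[4],v[3].round(2).tolist(),v[2]['fx'])
print(status.sense()['t'],status.sense()['tcp_rot'])
E
```

```text
top [ 332.32170507   89.7803406  1111.36894194] [[0.01, -0.99, 0.15], [-1.0, -0.02, -0.01], [0.01, -0.15, -0.99]] 362.69677548375734
scene [1220.79754587 -310.38457271 1291.17713588] [[0.51, 0.7, -0.51], [0.86, -0.42, 0.29], [-0.01, -0.58, -0.81]] 457.4873071494532
0.1 [[ 9.71623281e-01  2.36533653e-01 -1.77204582e-04]
 [ 2.36533592e-01 -9.71621713e-01  1.76254465e-03]
 [ 2.44725304e-04 -1.75444425e-03 -9.99998431e-01]]
```

View pics/top0.png

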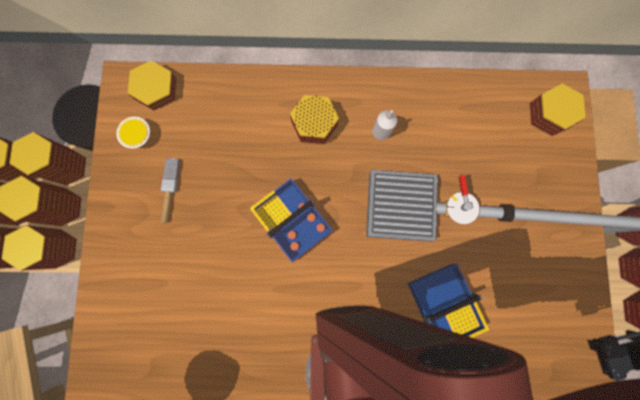

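View pics/scene0.png

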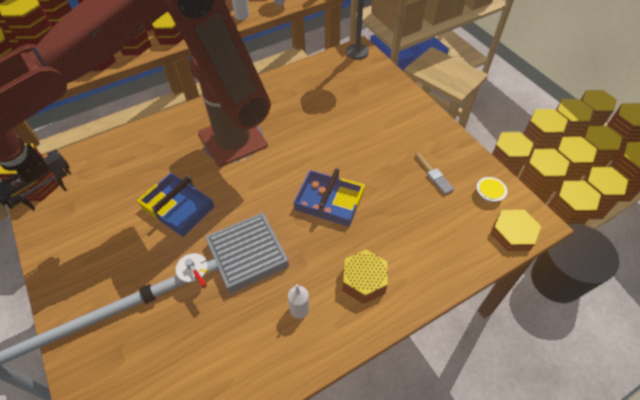

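```bash
cat >m.py <<'E'
from h import *
v=cam('top');im=v[0];P=cloud(v)
hsv=cv2.cvtColor(im,cv2.COLOR_BGR2HSV)
# grille: height ~51, grey
z=P[...,2];g=((z>42)&(z<60)&(hsv[...,1]<70)).astype(np.uint8);g[:160]=0;g[:,:355]=0;g[250:]=0;g[:,445:]=0
q=P[g>0];r=cv2.minAreaRect(q[:,:2].astype(np.float32));print('box',r,np.median(q[:,2]))
# lever red
m=((hsv[...,0]<8)|(hsv[...,0]>172))&(hsv[...,1]>170)&(hsv[...,2]>110);m[:165]=0;m[230:]=0;m[:,:450]=0;m[:,480:]=0
c=cv2.findNonZero(m.astype(np.uint8));print('lever px',c.reshape(-1,2).min(0),c.reshape(-1,2).max(0))
rr=cv2.minAreaRect(c);print('lever',pt(v,rr[0],103),rr,np.median(P[m][:,2]))
for p in cv2.boxPoints(rr):print(pt(v,p,103))
# tote
b=((hsv[...,0]>100)&(hsv[...,0]<130)&(hsv[...,1]>120))|((hsv[...,0]>20)&(hsv[...,0]<35)&(hsv[...,1]>150))
b[:170]=0;b[270:]=0;b[:,:240]=0;b[:,345:]=0
rim=b&(z>36)&(z<52);q=P[rim];r=cv2.minAreaRect(q[:,:2].astype(np.float32));print('rim',r,len(q),cv2.boxPoints(r))
bar=(z>76)&(z<100);bar[:170]=0;bar[270:]=0;bar[:,:240]=0;bar[:,345:]=0;q=P[bar]
if len(q)>5:print('bar',cv2.minAreaRect(q[:,:2].astype(np.float32)),len(q),q.mean(0))
ye=(hsv[...,0]>20)&(hsv[...,0]<35)&(hsv[...,1]>150)&b;print('yellow',pt(v,np.argwhere(ye)[:,::-1].mean(0),5))
pl=(hsv[...,0]<15)&(hsv[...,1]>90)&(hsv[...,2]>150)&(z<35)&(z>12);pl[:195]=0;pl[260:]=0;pl[:,:280]=0;pl[:,335:]=0
n,l,s,ce=cv2.connectedComponentsWithStats(pl.astype(np.uint8))
for i in range(1,n):
    if s[i,4]>8:print('plug',s[i,4],ce[i],pt(v,ce[i],19)[:2])
c1=im[165:275,235:355];c2=im[255:345,395:505]
cv2.imwrite('pics/crop1.png',np.hstack([cv2.resize(c1,(390,358),interpolation=2),cv2.resize(c2,(400,358),interpolation=2)]))
E
python3 m.py
```

```text
box ((485.7394104003906, -174.92822265625), (225.88302612304688, 199.9496307373047), 86.89373016357422) 49.10476950038344
lever px [459 175] [467 194]
lever [ 540.07743968 -323.674864    103.        ] ((463.173095703125, 184.36541748046875), (19.21938133239746, 6.864064693450928), 78.69007110595703) 103.17940410585459
[ 565.31562223 -309.74055671  103.        ]
[ 569.58161707 -329.25493445  103.        ]
[ 515.01596456 -337.51163033  103.        ]
[ 510.82813061 -318.1429975   103.        ]
rim ((439.1869812011719, 170.6126708984375), (199.32473754882812, 149.39434814453125), 38.75349044799805) 219 [[314.70737 166.47925]
 [408.2239   49.9746 ]
 [563.6666  174.7461 ]
 [470.15005 291.25073]]
bar ((438.07745361328125, 168.651611328125), (14.567682266235352, 161.44468688964844), 39.046085357666016) 307 [437.04953762 168.76866965  88.09861845]
yellow [464.27883414 233.58896989   5.        ]
plug 44 [310.79545455 217.11363636] [448.71391928 109.80714319]
plug 41 [320.         227.24390244] [418.47471344  81.51781324]
plug 41 [291.48780488 234.73170732] [394.71670507 166.74346498]
plug 44 [293.95454545 246.06818182] [361.05868299 158.49141716]
```

View pics/crop1.png

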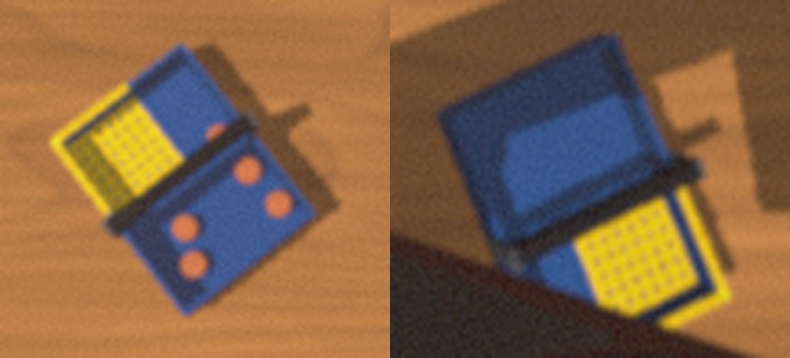

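drive_tool --commands '[{"gripper":0,"dp":[0,0,40],"yaw":0},{"gripper":0,"dp":[30,20,30],"yaw":0},{"gripper":0,"dp":[40,35,0],"yaw":-1},{"gripper":0,"dp":[40,35,0],"yaw":-1},{"gripper":0,"dp":[40,35,0],"yaw":-1},{"gripper":0,"dp":[40,35,0],"yaw":-1},{"gripper":0,"dp":[40,35,0],"yaw":0},{"gripper":0,"dp":[40,35,0],"yaw":0},{"gripper":0,"dp":[40,35,0],"yaw":0},{"gripper":0,"dp":[30,35,0],"yaw":0},{"gripper":0,"dp":[0,0,0],"yaw":0},{"gripper":0,"dp":[0,0,0],"yaw":0}]'

```text
t: 1.35
position: [471.6, -320.8, 292.2]
tcp_rot: [[0.985, 0.171, -0.001], [0.171, -0.985, 0.0], [-0.001, -0.0, -1.0]]
wrist_force: [-0.4, -0.2, -0.0]
grip_width: 86.6
gripper_force: 0.0
```

```bash
python3 - <<'E'
from h import *
v=cam('wrist');cv2.imwrite('pics/w1.png',v[0]);s=status.sense();print(s['position'],s['t'],np.degrees(np.arctan2(s['tcp_rot'][1][0],s['tcp_rot'][0][0])))
P=cloud(v);hsv=cv2.cvtColor(v[0],cv2.COLOR_BGR2HSV);z=P[...,2]
m=((hsv[...,0]<8)|(hsv[...,0]>172))&(hsv[...,1]>150)&(z>90)&(z<115)
q=P[m];r=cv2.minAreaRect(q[:,:2].astype(np.float32));print('lever',r,len(q),np.median(q[:,2]))
w=(hsv[...,1]<40)&(hsv[...,2]>150)&(z>64)&(z<78);q=P[w];print('dial',cv2.minEnclosingCircle(q[:,:2].astype(np.float32)),len(q))
ye=(hsv[...,0]>18)&(hsv[...,0]<35)&(hsv[...,1]>150)&(z>60)&(z<80);q=P[ye];print('mark',q.mean(0),len(q))
w=cam('top');P=cloud(w);z=P[...,2];g=(z>42)&(z<58)&(P[...,1]>-268)&(P[...,1]<-50)&(P[...,0]>370)&(P[...,0]<610)
print('box',cv2.minAreaRect(P[g][:,:2].astype(np.float32)))
E
```

```text
[ 470.96771274 -321.81758926  292.21003057] 1.4 9.73060375846827
lever ((540.0697021484375, -326.3062438964844), (57.429080963134766, 13.584501266479492), 6.756682872772217) 633 104.17058568035293
dial ((478.23175048828125, -332.9216003417969), 46.131591796875) 3228
mark [ 451.77420342 -309.31716954   71.24024588] 118
box ((486.243896484375, -164.67233276367188), (204.39608764648438, 200.33526611328125), 86.7515640258789)
```

View pics/w1.png

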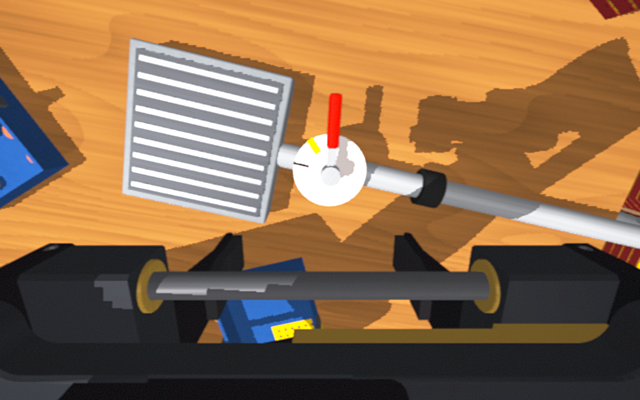

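```bash
python3 - <<'E'
from h import *
v=cam('wrist');P=cloud(v);hsv=cv2.cvtColor(v[0],cv2.COLOR_BGR2HSV)
ye=(hsv[...,0]>18)&(hsv[...,0]<35)&(hsv[...,1]>130);ye[:130]=0;ye[160:]=0;ye[:,:300]=0;ye[:,:300]=0;ye[:,330:]=0
p=P[ye&(P[...,2]>60)&(P[...,2]<80)];p=p.mean(0);a=p[:2]-[478.2,-332.9];print(p,np.hypot(*a),np.degrees(np.arctan2(a[1],a[0])))
E
```

```text
[ 506.59528618 -308.60271367   71.93551459] 37.37178614926372 40.552951661641195
```

drive_tool --commands '[{"gripper":60,"dp":[36,-2,-30],"yaw":-1.5},{"gripper":90,"dp":[36,-2,-30],"yaw":-1.5},{"gripper":120,"dp":[0,0,-40],"yaw":0},{"gripper":120,"dp":[0,0,-40],"yaw":0},{"gripper":120,"dp":[0,0,-40],"yaw":0},{"gripper":120,"dp":[0,0,-30],"yaw":0},{"gripper":120,"dp":[0,0,0],"yaw":0},{"gripper":255,"dp":[0,0,0],"yaw":0},{"gripper":255,"dp":[0,0,0],"yaw":0},{"gripper":255,"dp":[0,0,0],"yaw":0},{"gripper":255,"dp":[0,0,0],"yaw":0},{"gripper":255,"dp":[0,0,0],"yaw":0}]' --squeeze 15

```text
t: 2.7
position: [543.8, -326.2, 83.8]
tcp_rot: [[0.993, 0.116, 0.002], [0.116, -0.993, -0.001], [0.001, 0.001, -1.0]]
wrist_force: [1.1, -2.8, 1.4]
grip_width: 14.4
gripper_force: 2.3
```

drive_tool --commands '[{"gripper":255,"dp":[-0.9,5.6,0],"yaw":5},{"gripper":255,"dp":[-1.4,5.5,0],"yaw":5},{"gripper":255,"dp":[-1.9,5.4,0],"yaw":5},{"gripper":255,"dp":[-2.3,5.2,0],"yaw":5},{"gripper":255,"dp":[-2.8,5.0,0],"yaw":5},{"gripper":255,"dp":[-3.2,4.7,0],"yaw":5},{"gripper":255,"dp":[-3.6,4.4,0],"yaw":5},{"gripper":255,"dp":[0,0,0],"yaw":0},{"gripper":255,"dp":[0,0,0],"yaw":0},{"gripper":255,"dp":[0,0,0],"yaw":0}]'

```text
t: 3.7
position: [527.6, -290.2, 83.7]
tcp_rot: [[0.748, 0.664, 0.001], [0.664, -0.748, -0.0], [0.0, 0.001, -1.0]]
wrist_force: [-1.6, 2.0, 6.8]
grip_width: 14.1
gripper_force: 15.0
```

drive_tool --commands '[{"gripper":150,"dp":[0,0,0],"yaw":0},{"gripper":120,"dp":[0,0,0],"yaw":0},{"gripper":100,"dp":[0,0,0],"yaw":0},{"gripper":100,"dp":[0,0,30],"yaw":0},{"gripper":60,"dp":[0,0,50],"yaw":0},{"gripper":0,"dp":[-20,-10,50],"yaw":0},{"gripper":0,"dp":[-40,-20,50],"yaw":0},{"gripper":0,"dp":[-40,-20,30],"yaw":0},{"gripper":0,"dp":[0,0,0],"yaw":0},{"gripper":0,"dp":[0,0,0],"yaw":0}]'

```text
t: 4.7
position: [441.8, -333.3, 274.0]
tcp_rot: [[0.748, 0.663, 0.002], [0.663, -0.748, -0.001], [0.001, 0.002, -1.0]]
wrist_force: [0.4, 0.1, -0.5]
grip_width: 83.8
gripper_force: 0.0
```

```bash
python3 - <<'E'
from h import *
v=cam('wrist');P=cloud(v);hsv=cv2.cvtColor(v[0],cv2.COLOR_BGR2HSV);z=P[...,2]
m=((hsv[...,0]<8)|(hsv[...,0]>172))&(hsv[...,1]>150)&(z>90)&(z<115)&(abs(P[...,0]-525)<80)
q=P[m];r=cv2.minAreaRect(q[:,:2].astype(np.float32));c=np.array(r[0]);a=c-[478.2,-332.9];print(r,len(q),np.degrees(np.arctan2(a[1],a[0])))
E
```

```text
((524.59521484375, -292.1566467285156), (58.01630783081055, 14.092116355895996), 41.33311462402344) 808 41.288958373820975
```

drive_tool --commands '[{"gripper":0,"dp":[-9.7,46.7,-5],"yaw":-0.7},{"gripper":0,"dp":[-9.7,46.7,-5],"yaw":-0.7},{"gripper":0,"dp":[-9.7,46.7,-5],"yaw":-0.7},{"gripper":0,"dp":[-9.7,46.7,-5],"yaw":-0.7},{"gripper":40,"dp":[-9.7,46.7,-5],"yaw":0},{"gripper":80,"dp":[-9.7,46.7,-5],"yaw":0},{"gripper":120,"dp":[-9.7,46.7,-5],"yaw":0},{"gripper":150,"dp":[-9.7,46.7,-5],"yaw":0},{"gripper":170,"dp":[-9.7,46.7,-5],"yaw":0},{"gripper":170,"dp":[-9.7,46.7,-5],"yaw":0},{"gripper":170,"dp":[-9.7,46.7,-5],"yaw":0},{"gripper":170,"dp":[0,0,0],"yaw":0},{"gripper":170,"dp":[0,0,0],"yaw":0}]'

```text
t: 6.05
position: [333.6, 182.5, 216.6]
tcp_rot: [[0.775, 0.632, -0.003], [0.632, -0.775, -0.001], [-0.003, -0.001, -1.0]]
wrist_force: [-1.3, -0.7, 0.9]
grip_width: 31.0
gripper_force: 0.0
```

```bash
python3 - <<'E'
from h import *
s=status.sense();print(s['position'])
v=cam('wrist');P=cloud(v);z=P[...,2];hsv=cv2.cvtColor(v[0],cv2.COLOR_BGR2HSV)
cv2.imwrite('pics/w2.png',v[0])
b=(hsv[...,0]>100)&(hsv[...,0]<130)&(hsv[...,1]>120)&(z>38)&(z<50)
ex,ey=np.array([.78,.626]),np.array([-.626,.78])
q=P[b][:,:2]-[438.5,170];tx,ty=q@ex,q@ey
k=(ty>55)&(ty<90);print(len(q),np.percentile(ty[k],[5,50,95]),tx.min(),tx.max(),np.polyfit(tx[k],ty[k],1))
E
```

```text
[333.60360099 182.50706978 216.63576155]
2699 [60.37310913 69.3285797  71.40691798] -100.20598282807165 98.86021888857822 [4.49017602e-02 7.10397072e+01]
```

View pics/w2.png

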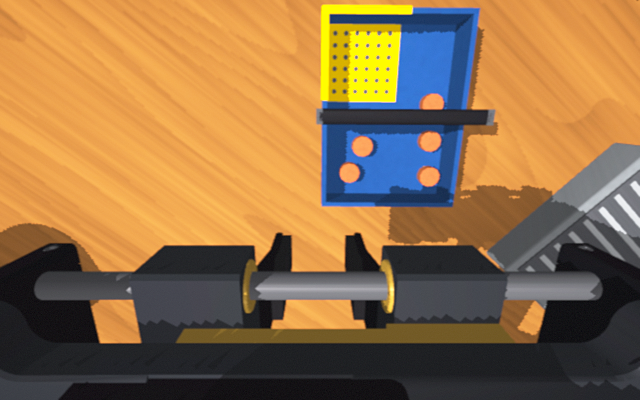

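drive_tool --commands '[{"gripper":170,"dp":[1.5,-2,-45],"yaw":0},{"gripper":170,"dp":[0,0,-45],"yaw":0},{"gripper":170,"dp":[0,0,-45],"yaw":0},{"gripper":170,"dp":[0,0,-37],"yaw":0},{"gripper":170,"dp":[0,0,-20],"yaw":0},{"gripper":170,"dp":[0,0,0],"yaw":0},{"gripper":255,"dp":[0,0,0],"yaw":0},{"gripper":255,"dp":[0,0,0],"yaw":0},{"gripper":255,"dp":[0,0,0],"yaw":0},{"gripper":255,"dp":[0,0,0],"yaw":0},{"gripper":255,"dp":[0,0,0],"yaw":0}]' --squeeze 12

```text
t: 7.2
position: [338.0, 179.3, 27.5]
tcp_rot: [[0.778, 0.628, 0.003], [0.628, -0.778, 0.0], [0.002, 0.002, -1.0]]
wrist_force: [0.3, -2.0, 5.6]
grip_width: 5.4
gripper_force: 12.0
```

drive_tool --commands '[{"gripper":255,"dp":[1.5,1.2,8],"yaw":0},{"gripper":255,"dp":[1.8,1.5,8],"yaw":0},{"gripper":255,"dp":[2.2,1.8,8],"yaw":0},{"gripper":255,"dp":[2.6,2.1,8],"yaw":0},{"gripper":255,"dp":[2.9,2.3,8],"yaw":0},{"gripper":255,"dp":[3,2.4,8],"yaw":0},{"gripper":255,"dp":[0,0,0],"yaw":0},{"gripper":255,"dp":[0,0,0],"yaw":0},{"gripper":255,"dp":[0,0,0],"yaw":0},{"gripper":255,"dp":[0,0,0],"yaw":0}]'

```text
t: 8.2
position: [350.6, 190.3, 74.0]
tcp_rot: [[0.778, 0.628, -0.0], [0.628, -0.778, -0.0], [-0.0, -0.0, -1.0]]
wrist_force: [0.6, -0.2, -3.6]
grip_width: 5.0
gripper_force: 11.9
```

```bash
cat >look.py <<'E'
import sys
from h import *
v=cam('top');s=cam('scene')
a=cv2.resize(v[0][150:290,220:460],(480,280),interpolation=2);b=cv2.resize(s[0][100:320,170:410],(305,280),interpolation=2)
cv2.imwrite('pics/'+sys.argv[1],np.hstack([a,b]))
E
python3 look.py t3.png
```

```text
(no output)
```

View pics/t3.png

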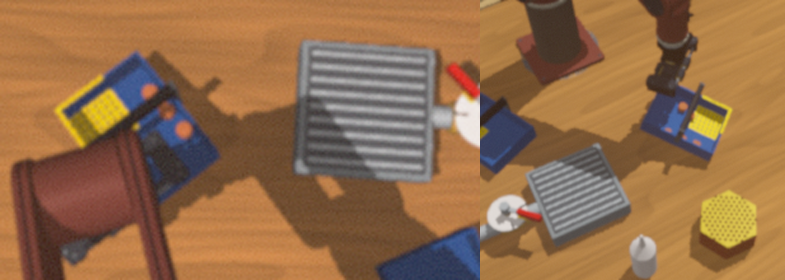

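```bash
cat >tilt.py <<'E'
from h import *
ex,ey=np.array([.78,.626,0]),np.array([-.626,.78,0])
for n in('top','scene'):
    v=cam(n);P=cloud(v);hsv=cv2.cvtColor(v[0],cv2.COLOR_BGR2HSV)
    near=(np.hypot(P[...,0]-445,P[...,1]-178)<160)&(P[...,2]<250)
    y=(hsv[...,0]>20)&(hsv[...,0]<35)&(hsv[...,1]>130)&near
    q=P[y];q=q[q[:,2]<np.percentile(q[:,2],60)]
    A=np.c_[q[:,:2],np.ones(len(q))];c,_,_,_=np.linalg.lstsq(A,q[:,2],rcond=None);print(n,'floor slope along tote x,y deg',np.degrees(np.arctan([c[:2]@ex[:2],c[:2]@ey[:2]])),len(q),q[:,2].min())
    pl=(hsv[...,0]<15)&(hsv[...,1]>90)&(hsv[...,2]>130)&near
    k,l,s,ce=cv2.connectedComponentsWithStats(pl.astype(np.uint8))
    for i in range(1,k):
        if s[i,4]>6:
            p=np.median(P[l==i],0);r=p-[438.5,170,0];print('plug',s[i,4],ce[i].round(),p.round(),'tote',round(r@ex),round(r@ey))
E
python3 tilt.py
```

```text
top floor slope along tote x,y deg [-13.76938964   1.15576034] 343 -4.835803289061005
plug 1436 [280. 192.] [542. 230.  -1.] tote 118 -18
plug 46 [292. 192.] [523. 166.  28.] tote 64 -56
plug 45 [309. 211.] [463. 115.  50.] tote -15 -59
plug 308 [317. 256.] [333.  89.  -1.] tote -133 3
plug 98 [283. 268.] [296. 188.  -0.] tote -100 104
scene floor slope along tote x,y deg [-8.67973713 -6.32717116] 334 -8.547432562449103
plug 8 [336. 170.] [327. 261.  -1.] tote -30 141
plug 16 [332. 185.] [415. 191.  48.] tote -5 31
plug 27 [339. 192.] [450. 201.  38.] tote 29 17
plug 8 [354. 220.] [545. 204.  -3.] tote 104 -40
```

drive_tool --commands '[{"gripper":255,"dp":[3,2.4,8],"yaw":0},{"gripper":255,"dp":[3,2.4,8],"yaw":0},{"gripper":255,"dp":[3.4,2.7,8],"yaw":0},{"gripper":255,"dp":[0,0,0],"yaw":0},{"gripper":255,"dp":[0,0,0],"yaw":0},{"gripper":255,"dp":[0,0,0],"yaw":0},{"gripper":255,"dp":[0,0,0],"yaw":0},{"gripper":255,"dp":[0,0,0],"yaw":0},{"gripper":255,"dp":[0,0,0],"yaw":0},{"gripper":255,"dp":[0,0,0],"yaw":0},{"gripper":255,"dp":[0,0,0],"yaw":0},{"gripper":255,"dp":[0,0,0],"yaw":0},{"gripper":255,"dp":[0,0,0],"yaw":0}]'

```text
t: 9.7
position: [360.1, 197.9, 98.3]
tcp_rot: [[0.778, 0.628, -0.0], [0.628, -0.778, -0.0], [-0.0, -0.0, -1.0]]
wrist_force: [0.5, 0.2, -2.8]
grip_width: 5.0
gripper_force: 11.9
```

```bash
python3 tilt.py; python3 look.py t4.png
```

```text
top floor slope along tote x,y deg [-18.91140978   1.98211802] 153 -4.497531257375385
plug 1013 [273. 187.] [558. 243.  -1.] tote 139 -18
plug 71 [289. 187.] [536. 177.  26.] tote 81 -55
plug 119 [331. 195.] [518.  52.  -0.] tote -12 -142
plug 102 [266. 203.] [491. 246.  25.] tote 89 26
plug 469 [317. 254.] [336.  89.  -1.] tote -130 1
plug 152 [278. 265.] [301. 201.  -1.] tote -88 110
scene floor slope along tote x,y deg [-17.28491363  -7.75835474] 258 -6.598974199906706
plug 14 [306. 176.] [312. 145.   0.] tote -114 59
plug 7 [299. 191.] [349.  98.   1.] tote -115 0
plug 64 [356. 198.] [491. 244.  24.] tote 87 25
```

View pics/t4.png

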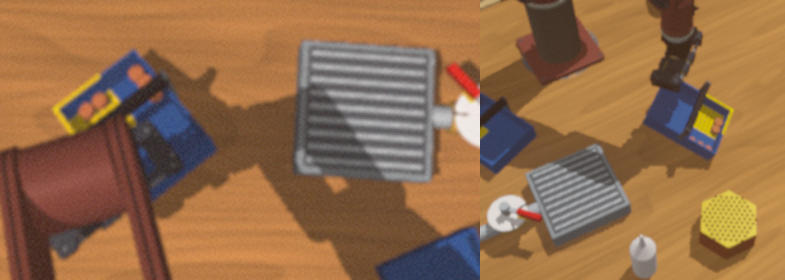

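drive_tool --commands '[{"gripper":255,"dp":[-3.4,-2.7,-8],"yaw":0},{"gripper":255,"dp":[-3,-2.4,-8],"yaw":0},{"gripper":255,"dp":[-3,-2.4,-8],"yaw":0},{"gripper":255,"dp":[-3,-2.4,-8],"yaw":0},{"gripper":255,"dp":[-2.9,-2.3,-8],"yaw":0},{"gripper":255,"dp":[-2.6,-2.1,-8],"yaw":0},{"gripper":255,"dp":[-2.2,-1.8,-8],"yaw":0},{"gripper":255,"dp":[-1.8,-1.5,-8],"yaw":0},{"gripper":255,"dp":[-1.5,-1.2,-8],"yaw":0},{"gripper":255,"dp":[0,0,0],"yaw":0},{"gripper":255,"dp":[0,0,0],"yaw":0},{"gripper":200,"dp":[0,0,0],"yaw":0},{"gripper":170,"dp":[0,0,0],"yaw":0},{"gripper":170,"dp":[0,0,30],"yaw":0},{"gripper":170,"dp":[0,0,40],"yaw":0},{"gripper":100,"dp":[0,0,45],"yaw":0},{"gripper":60,"dp":[0,0,45],"yaw":0},{"gripper":60,"dp":[0,0,0],"yaw":0},{"gripper":60,"dp":[0,0,0],"yaw":0}]'

```text
t: 11.8
position: [337.7, 179.4, 187.6]
tcp_rot: [[0.778, 0.628, 0.004], [0.628, -0.778, 0.001], [0.003, 0.001, -1.0]]
wrist_force: [-0.5, -1.0, -0.7]
grip_width: 53.1
gripper_force: 0.0
```

```bash
cat >tote.py <<'E'
from h import *
s=status.sense();print(s['joints'],s['position'],s['t'])
v=cam('wrist');P=cloud(v);z=P[...,2];hsv=cv2.cvtColor(v[0],cv2.COLOR_BGR2HSV)
near=np.hypot(P[...,0]-440,P[...,1]-175)<200
b=(((hsv[...,0]>100)&(hsv[...,0]<130)&(hsv[...,1]>120))|((hsv[...,0]>20)&(hsv[...,0]<35)&(hsv[...,1]>150)))&(z>38)&(z<50)&near
print('rim',cv2.minAreaRect(P[b][:,:2].astype(np.float32)))
k=(z>84)&(z<96)&(np.hypot(P[...,0]-440,P[...,1]-175)<90);print('bar',cv2.minAreaRect(P[k][:,:2].astype(np.float32)))
c=np.array(cv2.minAreaRect(P[b][:,:2].astype(np.float32))[0]);ex,ey=np.array([.78,.626]),np.array([-.626,.78])
pl=((hsv[...,0]<15)&(hsv[...,1]>110)&(hsv[...,2]>140)&(z>10)&(z<26)&near).astype(np.uint8)
n,l,st,ce=cv2.connectedComponentsWithStats(pl)
for i in range(1,n):
    if st[i,4]>40:
        r=np.median(P[l==i],0)[:2]-c;print('plug',st[i,4],round(r@ex),round(r@ey))
E
python3 tote.py
```

```text
[ 1.61186125e+01 -2.17416346e+01  1.23522301e+02 -4.07604744e-03
  7.80109373e+01  6.72385406e+01] [337.71904064 179.38790839 187.6427085 ] 11.8
rim ((438.01885986328125, 168.54515075683594), (199.59848022460938, 152.0734405517578), 39.03463363647461)
bar ((438.0941467285156, 167.65267944335938), (13.922737121582031, 162.17039489746094), 39.14005661010742)
plug 1052 81 26
plug 1609 61 -56
```

drive_tool --commands '[{"gripper":80,"dp":[11.9,-3.5,0],"yaw":8.5},{"gripper":80,"dp":[11.9,-3.5,0],"yaw":8.5},{"gripper":80,"dp":[11.9,-3.5,0],"yaw":8.5},{"gripper":100,"dp":[11.9,-3.5,0],"yaw":8.5},{"gripper":120,"dp":[11.9,-3.5,0],"yaw":8.5},{"gripper":120,"dp":[11.9,-3.5,0],"yaw":8.5},{"gripper":120,"dp":[11.9,-3.5,0],"yaw":8.5},{"gripper":120,"dp":[11.9,-3.5,0],"yaw":8.5},{"gripper":120,"dp":[11.9,-3.5,0],"yaw":8.5},{"gripper":120,"dp":[11.9,-3.5,0],"yaw":8.5},{"gripper":120,"dp":[0,0,-40],"yaw":5},{"gripper":120,"dp":[0,0,0],"yaw":0},{"gripper":120,"dp":[0,0,0],"yaw":0}]'

```text
t: 13.15
position: [453.6, 143.8, 144.2]
tcp_rot: [[-0.626, 0.78, -0.006], [0.78, 0.626, -0.001], [0.003, -0.005, -1.0]]
wrist_force: [0.0, 0.5, 0.8]
grip_width: 46.1
gripper_force: 0.0
```

drive_tool --commands '[{"gripper":120,"dp":[2,0.5,-30],"yaw":0},{"gripper":120,"dp":[0,0,-30],"yaw":0},{"gripper":120,"dp":[0,0,-22],"yaw":0},{"gripper":120,"dp":[0,0,0],"yaw":0},{"gripper":120,"dp":[0,0,0],"yaw":0},{"gripper":160,"dp":[0,0,0],"yaw":0},{"gripper":255,"dp":[0,0,0],"yaw":0},{"gripper":255,"dp":[0,0,0],"yaw":0},{"gripper":255,"dp":[0,0,0],"yaw":0},{"gripper":255,"dp":[0,0,0],"yaw":0},{"gripper":255,"dp":[0,0,0],"yaw":0}]' --squeeze 12

```text
t: 14.25
position: [457.6, 144.4, 64.6]
tcp_rot: [[-0.628, 0.778, -0.0], [0.778, 0.628, -0.001], [-0.0, -0.001, -1.0]]
wrist_force: [-2.9, -1.6, 4.2]
grip_width: 13.8
gripper_force: 12.0
```

drive_tool --commands '[{"gripper":255,"dp":[0,0,6],"yaw":0},{"gripper":255,"dp":[0,0,6],"yaw":0},{"gripper":255,"dp":[0,0,6],"yaw":0},{"gripper":255,"dp":[0,0,6],"yaw":0},{"gripper":255,"dp":[0,0,6],"yaw":0},{"gripper":255,"dp":[0,0,6],"yaw":0},{"gripper":255,"dp":[0,0,6],"yaw":0},{"gripper":255,"dp":[0,0,6],"yaw":0},{"gripper":255,"dp":[0,0,6],"yaw":0},{"gripper":255,"dp":[0,0,6],"yaw":0},{"gripper":255,"dp":[0,0,6],"yaw":0},{"gripper":255,"dp":[0,0,6],"yaw":0},{"gripper":255,"dp":[0,0,0],"yaw":0},{"gripper":255,"dp":[0,0,0],"yaw":0}]'

```text
t: 15.65
position: [457.8, 144.6, 136.4]
tcp_rot: [[-0.628, 0.778, 0.0], [0.778, 0.628, 0.0], [-0.0, 0.0, -1.0]]
wrist_force: [-0.3, 0.2, -4.7]
grip_width: 13.7
gripper_force: 12.0
```

```bash
python3 tilt.py; python3 look.py t5.png; python3 -c "
from h import *
cv2.imwrite('pics/w5.png',cam('wrist')[0])"
```

```text
top floor slope along tote x,y deg [-24.67188876 -10.7772078 ] 109 -2.8250607427091836
plug 520 [244. 223.] [430. 315.  -1.] tote 84 118
plug 68 [334. 240.] [382.  41.  -1.] tote -125 -65
plug 232 [275. 252.] [340. 219.  -1.] tote -46 100
plug 101 [310. 254.] [336. 108.  -1.] tote -119 16
scene floor slope along tote x,y deg [  1.4641362  -12.71638914] 231 -3.4201937005136642
plug 31 [354. 189.] [492. 230.  87.] tote 79 13
```

View pics/t5.png

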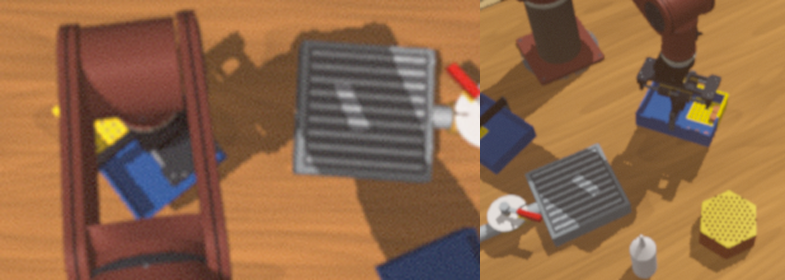

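```bash
cat >wt.py <<'E'
from h import *
s=status.sense();R=np.array(s['tcp_rot']);p=np.array(s['position'])
ey=R[:,0];ex=R[:,1]  # tote axes (horizontal): tool x along +y tote, tool y along +x tote
v=cam('wrist');P=cloud(v)-p;hsv=cv2.cvtColor(v[0],cv2.COLOR_BGR2HSV)
X,Y,Z=P@ex,P@ey,P[...,2]
box=(abs(X)<140)&(abs(Y)<190)&(Z<30)&(Z>-150)&(v[1]>0)
yel=(hsv[...,0]>20)&(hsv[...,0]<35)&(hsv[...,1]>150)&box
blu=(hsv[...,0]>100)&(hsv[...,0]<130)&(hsv[...,1]>120)&box
def ransac(m):
    q=np.c_[X[m],Y[m],Z[m]];rng=np.random.default_rng(0);best=None
    for _ in range(300):
        a=q[rng.choice(len(q),3,False)];n=np.cross(a[1]-a[0],a[2]-a[0]);l=np.linalg.norm(n)
        if l<100 or abs(n[2]/l)<.6:continue
        n/=l;i=abs((q-a[0])@n)<2
        if best is None or i.sum()>best.sum():best=i
    k=q[best];c=np.linalg.lstsq(np.c_[k[:,:2],np.ones(len(k))],k[:,2],rcond=None)[0]
    print('plane n',best.sum(),'/',len(q),'slope deg x,y',np.degrees(np.arctan(c[:2])).round(1),'z0',c[2].round(1),'x',k[:,0].min().round(),k[:,0].max().round(),'y',k[:,1].min().round(),k[:,1].max().round());return c
print(ex.round(2),ey.round(2),s['t'])
for m in(yel,yel|blu): 
    if m.sum()>50:c=ransac(m)
pl=((hsv[...,0]<15)&(hsv[...,1]>110)&(hsv[...,2]>110)&box&(Z-c[0]*X-c[1]*Y-c[2]>4)&(Z-c[0]*X-c[1]*Y-c[2]<25)).astype(np.uint8)
n,l,st,ce=cv2.connectedComponentsWithStats(pl)
for i in range(1,n):
    if st[i,4]>40:print('plug',st[i],[int(np.median(a[l==i])) for a in(X,Y,Z)])
a=np.c_[X[yel],Y[yel],Z[yel]]
print('yellow ext',a.min(0).round(),a.max(0).round())
# lookup of black bar
E
python3 wt.py
```

```text
[ 0.78  0.63 -0.  ] [-0.63  0.78  0.  ] 15.9
plane n 9134 / 13096 slope deg x,y [-0.  -4.3] z0 -60.3 x 16.0 96.0 y 15.0 95.0
plane n 32637 / 50920 slope deg x,y [ 0.1 -4.2] z0 -60.6 x -96.0 96.0 y -32.0 95.0
plug [418 116  38  34 351] [78, 62, -52]
plug [416 151  24  34 209] [73, 40, -51]
plug [444 155   9  27 124] [91, 39, -49]
yellow ext [  15.   15. -138.] [140. 120. -19.]
```

View pics/w5.png

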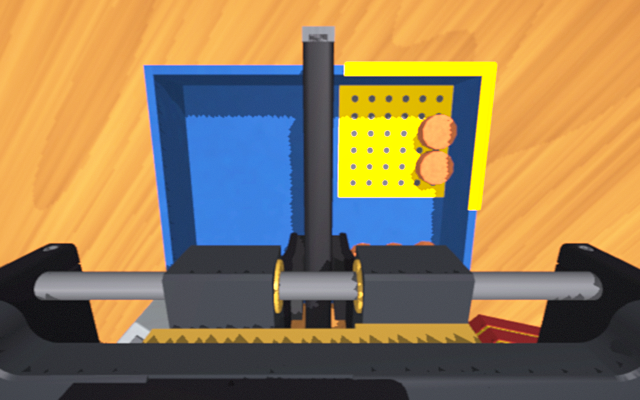

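drive_tool --commands '[{"gripper":255,"dp":[0,0,-7],"yaw":0},{"gripper":255,"dp":[0,0,-7],"yaw":0},{"gripper":255,"dp":[0,0,0],"yaw":0},{"gripper":255,"dp":[0,0,0],"yaw":0},{"gripper":255,"dp":[0,0,0],"yaw":0},{"gripper":255,"dp":[0,0,0],"yaw":0}]' --squeeze 8.5

```text
t: 16.55
position: [457.9, 144.6, 122.5]
tcp_rot: [[-0.628, 0.778, 0.0], [0.778, 0.628, 0.0], [-0.0, 0.0, -1.0]]
wrist_force: [0.2, -0.0, -4.2]
grip_width: 13.8
gripper_force: 8.5
```

```bash
python3 wt.py
```

```text
[0.78 0.63 0.  ] [-0.63  0.78 -0.  ] 16.55
plane n 7801 / 10960 slope deg x,y [ -0.  -15.6] z0 -63.9 x 16.0 96.0 y 0.0 77.0
plane n 25753 / 42176 slope deg x,y [  0.1 -15.5] z0 -64.1 x -96.0 96.0 y -30.0 78.0
plug [411 122  36  66 668] [79, 45, -64]
yellow ext [  15.    0. -125.] [140. 101. -24.]
```

drive_tool --commands '[{"gripper":255,"dp":[0,0,0],"yaw":0},{"gripper":255,"dp":[0,0,0],"yaw":0},{"gripper":255,"dp":[0,0,0],"yaw":0},{"gripper":255,"dp":[0,0,0],"yaw":0}]' --squeeze 7.5

```text
t: 17.0
position: [457.7, 144.6, 122.3]
tcp_rot: [[-0.628, 0.778, 0.0], [0.778, 0.628, -0.0], [-0.0, 0.0, -1.0]]
wrist_force: [0.2, -0.1, -5.5]
grip_width: 14.0
gripper_force: 7.5
```

```bash
python3 wt.py
```

```text
[0.78 0.63 0.  ] [-0.63  0.78 -0.  ] 17.0
plane n 5680 / 8896 slope deg x,y [ -0.1 -16. ] z0 -64.0 x 16.0 95.0 y -1.0 76.0
plane n 23507 / 39724 slope deg x,y [  0.1 -15.8] z0 -64.3 x -96.0 96.0 y -31.0 78.0
plug [ 406  108   41   96 1069] [78, 56, -67]
plug [375 167  30  30 151] [49, 24, -58]
plug [349 168  26  28  98] [26, 22, -57]
plug [438 177   8  25 116] [91, 22, -56]
yellow ext [  15.   -1. -125.] [140. 100. -24.]
```

drive_tool --commands '[{"gripper":255,"dp":[0,0,0],"yaw":0},{"gripper":255,"dp":[0,0,0],"yaw":0},{"gripper":255,"dp":[0,0,5],"yaw":0},{"gripper":255,"dp":[0,0,5],"yaw":0},{"gripper":255,"dp":[0,0,0],"yaw":0}]' --squeeze 6.5

```text
t: 17.55
position: [458.6, 144.8, 133.6]
tcp_rot: [[-0.628, 0.778, 0.002], [0.778, 0.628, 0.0], [-0.001, 0.002, -1.0]]
wrist_force: [1.0, 0.4, -5.1]
grip_width: 14.3
gripper_force: 6.5
```

```bash
python3 wt.py
```

```text
[0.78 0.63 0.  ] [-0.63  0.78 -0.  ] 17.55
plane n 5046 / 7709 slope deg x,y [  0.1 -26.3] z0 -70.8 x 16.0 96.0 y -14.0 58.0
plane n 18147 / 32957 slope deg x,y [  0.2 -26.3] z0 -71.1 x -96.0 96.0 y -68.0 59.0
plug [350 130  24  10  84] [34, 60, -85]
plug [ 347  130   93   90 1482] [73, 42, -78]
plug [358 140  14  11  55] [37, 51, -80]
plug [387 140  13  12  43] [58, 51, -80]
plug [419 166   8  11  45] [80, 31, -70]
plug [419 192  23  24 165] [90, 11, -61]
yellow ext [  15.  -14. -136.] [140.  83. -26.]
```

drive_tool --commands '[{"gripper":255,"dp":[0,0,0],"yaw":0},{"gripper":255,"dp":[0,0,3],"yaw":0},{"gripper":255,"dp":[0,0,7],"yaw":0},{"gripper":255,"dp":[0,0,11],"yaw":0},{"gripper":255,"dp":[0,0,14],"yaw":0},{"gripper":255,"dp":[0,0,15],"yaw":0},{"gripper":255,"dp":[0,0,15],"yaw":0},{"gripper":255,"dp":[0,0,14],"yaw":0},{"gripper":255,"dp":[0,0,11],"yaw":0},{"gripper":255,"dp":[0,0,7],"yaw":0},{"gripper":255,"dp":[0,0,3],"yaw":0},{"gripper":255,"dp":[0,0,0],"yaw":0},{"gripper":255,"dp":[0,0,0],"yaw":0}]' --squeeze 22

```text
t: 18.9
position: [457.3, 144.5, 231.6]
tcp_rot: [[-0.628, 0.778, -0.001], [0.778, 0.628, -0.0], [0.001, -0.001, -1.0]]
wrist_force: [-0.9, 0.2, -4.5]
grip_width: 13.5
gripper_force: 22.0
```

```bash
python3 wt.py
```

```text
[ 0.78  0.63 -0.  ] [-0.63  0.78  0.  ] 18.9
plane n 5051 / 7559 slope deg x,y [ -0.1 -26.3] z0 -70.9 x 16.0 95.0 y -14.0 57.0
plane n 18190 / 32815 slope deg x,y [  0.  -26.2] z0 -71.0 x -96.0 96.0 y -68.0 59.0
plug [350 130  24  10  86] [33, 60, -85]
plug [ 347  130   93   90 1645] [74, 42, -78]
plug [386 138  11  14  63] [56, 51, -81]
plug [359 140  13  10  61] [37, 51, -81]
plug [418 192  24  24 182] [90, 11, -61]
yellow ext [  15.  -14. -101.] [102.  81. -27.]
```

drive_tool --commands '[{"gripper":255,"dp":[0,-10,0],"yaw":0},{"gripper":255,"dp":[0,-20,0],"yaw":0},{"gripper":255,"dp":[-1,-30,0],"yaw":0},{"gripper":255,"dp":[-1,-30,0],"yaw":0},{"gripper":255,"dp":[-1,-30,0],"yaw":0},{"gripper":255,"dp":[-1,-30,0],"yaw":0},{"gripper":255,"dp":[-1,-30,0],"yaw":0},{"gripper":255,"dp":[-1,-30,0],"yaw":0},{"gripper":255,"dp":[-1,-30,0],"yaw":0},{"gripper":255,"dp":[-1,-30,0],"yaw":0},{"gripper":255,"dp":[0,-28,0],"yaw":0},{"gripper":255,"dp":[0,-25,0],"yaw":0},{"gripper":255,"dp":[0,-22,0],"yaw":0},{"gripper":255,"dp":[0,-19,0],"yaw":0},{"gripper":255,"dp":[0,-16,0],"yaw":0},{"gripper":255,"dp":[0,-13,0],"yaw":0},{"gripper":255,"dp":[0,-10,0],"yaw":0},{"gripper":255,"dp":[0,-7,0],"yaw":0},{"gripper":255,"dp":[0,-4,0],"yaw":0},{"gripper":255,"dp":[0,-2,0],"yaw":0}]'

```text
t: 20.95
position: [449.8, -271.4, 232.2]
tcp_rot: [[-0.628, 0.778, -0.0], [0.778, 0.628, 0.0], [0.0, 0.0, -1.0]]
wrist_force: [0.0, 0.2, -5.8]
grip_width: 13.3
gripper_force: 22.0
```

drive_tool --commands '[{"gripper":255,"dp":[0,0,0],"yaw":0},{"gripper":255,"dp":[0,0,0],"yaw":0},{"gripper":255,"dp":[0,0,0],"yaw":0},{"gripper":255,"dp":[0,0,0],"yaw":0},{"gripper":255,"dp":[0,0,0],"yaw":0}]'

```text
t: 21.45
position: [449.7, -271.2, 232.3]
tcp_rot: [[-0.628, 0.778, 0.0], [0.778, 0.628, 0.0], [0.0, 0.0, -1.0]]
wrist_force: [0.1, -0.2, -4.7]
grip_width: 13.9
gripper_force: 22.0
```

```bash
python3 wt.py; python3 - <<'E'
from h import *
v=cam('wrist');t=cam('scene');cv2.imwrite('pics/f.png',np.hstack([cv2.resize(v[0],(448,280)),cv2.resize(t[0][100:320,120:360],(305,280))]))
E
```

```text
[0.78 0.63 0.  ] [-0.63  0.78  0.  ] 21.45
plane n 5131 / 7627 slope deg x,y [ -0.  -26.3] z0 -70.9 x 16.0 96.0 y -14.0 57.0
plane n 18234 / 32969 slope deg x,y [  0.1 -26.3] z0 -71.1 x -96.0 96.0 y -67.0 59.0
plug [ 347  130   95   90 3866] [75, 44, -78]
yellow ext [  15.  -14. -101.] [102.  81. -26.]
```

View pics/f.png

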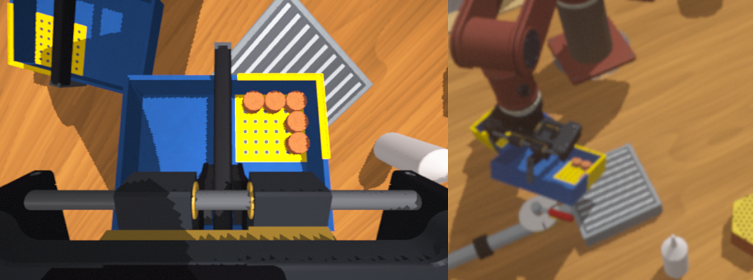

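The picture shows all five plugs along the two walls of the yellow corner (pixels about (253–298, 100–143)). The tote is tilted 26° and held clear of the box. The corner works out at about (487, -165, 131), which is the grille centre, and the lever is over its mark.

```bash
python3 -c "
from cell import hand_in
print(hand_in())"
```

```text
the job is handed in; nothing more can be done
None
```

I handed the job in at about 21.5 s, but `hand_in()` gave no verdict: the valve lever measured about 44° open and let go of, and the tote was held still, tilted 26°, with its yellow corner about 80 mm above the grille's centre, all five plugs in that corner and nothing spilled.

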